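Lock a ring-stand upright in its base and pull-test the lock

ROBOT

A 6-joint arm with a two-finger parallel gripper is mounted at the origin on the work surface. World frame = base frame: x ahead of the robot, y to its left, z up, the work surface at z = 0. Lengths are in mm, angles in rad, forces in N, time in s.
With the tool pointing down it reaches from about 350 to 775 mm from the base axis. Payload 5.5 kg.
Tool frame: the origin (TCP) lies at the very end of the fingers, on their centre line; the grasp point (between the pads) lies behind it (manip.hold_point_z is the z of the grasp point in the tool frame, in mm); z points along the fingers, y is the line along which they close (so a half turn about z gives the same grasp; the last joint's range is limited). The gripper opens to 85 mm and grips with 20 to 120 N. Pads are 22 mm wide; open, the fingers measure 114 mm over their backs; the gripper's body (76 mm by 85 mm) begins 54 mm behind the grasp point. The pads swing forward as they close: fully open they stand 13 mm farther back than shut.
Start: joints at [1.155, 0.313, 0.046, 1.304, 0, 1.431], TCP at [156.606, 553.305, 231.323] pointing down, gripper open.
Joint ranges: [-2.76, 2.76], [-0.86, 1.69], [-1.03, 1.26], [-2.2, 2.34], [-1.47, 1.5], [-3.14, 3.14]. Speed limits (rad/s): [2.57, 2.57, 3.14, 3.14, 3.14, 3.14].

INTERFACE

Orientations are given as a unit quaternion [x, y, z, w].
In Python, from workcell import manip, eyes gives the robot as it stands.
- The arm moves only by the tool arm_command, never from a script. Its argument "commands" is a list that holds one entry, the list of rows, each a list of 6 numbers: the shift along the tool's x, y, z scaled (see below), then the turn, a rotation vector about the tool's x, y, z scaled (see below). A call has 1 to 20 rows; each row is the pose to reach, as a shift and turn from the pose commanded when the call began, along the tool's axes at that moment, turning the shorter way round; what a row does not reach only later rows make up. The controller multiplies each number of a shift by 0.2 m and each number of a turn by 180 degrees. A row lasts 1/8 s, in which the tool goes at most 62.5 mm and 10.7 degrees, less where a joint would pass 70% of its speed; a pose out of reach is approached as far as the arm can. A call with a number of a shift or a turn outside -1 to 1 is refused whole. A call with a gripper value outside its range is refused whole. "grip" is the opening, from -1 (shut) to 1 (fully open), set as the call begins (left out, the last holds). The fingers move at their own pace and stop on an object; "force" is the grip in N (left out, the last holds). Time passes only in rows, so rows that repeat a pose let the fingers close. It gives the time, the measured TCP pose, the force, the opening and the grip force at its end, in the units of the state.
- manip.observe(): the state, without advancing time (a new reading comes with each control period).
- eyes.read_camera(name): name is "side" or "top"; returns a dict with "frame" (420x560x3 uint8, red, green, blue), "fx", "fy", "cx", "cy" (pixels), "R" (3x3) and "t" (3): a world point X has camera coordinates R X + t. Camera axes: x right, y down, z forward; pixel columns grow to the right and rows downward; lengths in mm; the calibration is good to about 2 mm. A picture is of the moment at which its call begins. There is no depth.
- manip.sign_off(): hands the job in; it is judged then, once.
The state is a dict: "time_s": time; "joint_pos": joint angles; "qd": joint speeds; "effort": joint torques, N m; "tcp_pos": TCP position; "ee_rot": TCP orientation; "wrist_force": force on the tool from outside, world axes, zero at the start; "moment": the same for the moment, N m; "finger_gap": finger opening in mm; "finger_force": force on a finger pad.
Only numpy, scipy, OpenCV 4.12 (cv2) and the standard library are available. Lean on these libraries where they do the work, as an engineer would, in place of code of your own. Each camera call takes 0.05 s, during which the arm holds its last target. There are 200 camera calls.

TASK

Turn the ring-stand upright clockwise in its base, without forcing it, until it meets its stop and drops into its seat. Then prove that the lock holds: pull it straight up with about 15 N (never more than 25 N) for two full seconds. Finally let it down into its seat again and let go, leaving the glassware and other things on the bench where they stand.

Things in the scene. Friction and masses are not known exactly. Their poses are not given: they have to be found in the camera images.
- stand: Blue steel base plate of a laboratory ring stand, fixed to the bench: 200 (x) x 125 (y) x 12 mm thick. Origin on the bench right under the socket; the plate runs from 45 mm behind it (-x) to 155 mm ahead of it (+x): +x is the long end. Home for the upright: its x axis (the ring's arm) points the same way as this x axis, over the long end.
- socket (a point): Centre of the top of the dark steel socket boss on the plate, 70 mm square, top 70 mm over the bench. Inside it the upright's cross pin slides on a level track; where the pin lies along the stand's x it drops 6 mm into a seat groove (about 6 degrees of play). A hard stop ends clockwise turning 3 degrees past home.
- lock: The slotted cover (slot along the stand's y, 18 mm wide) on the socket boss, fixed; origin on the socket's axis, 15 mm below its top. Hidden under it is the lock's rigid ceiling, screwed to a height that differs each time and cannot be seen: it stops the lifted cross pin 9 to 15 mm above its seat (3 to 9 mm above the track). The pull test bears on this ceiling.
- upright: Loose steel rod, 11 mm thick, 206 mm long, with support ring, 0.30 to 0.48 kg in all; 0.5 mm side play. Origin on its axis at the cross pin (8 mm thick, 44 mm long, hidden in the socket); z up the rod, x along pin and ring arm. It starts on the track 0.95 to 1.3 rad anticlockwise (from above) of home. Origin 48 mm over the bench on the track, 42 seated, 51 to 57 at the ceiling.
- ring (a point): Centre of the support ring (83 mm across, bar 7 mm thick), 78 mm from the rod's axis along the upright's x axis, 90 mm above its origin; it swings round with the upright over the low things and shows how far the upright is turned.
- upright_grip (a point): Centre of the grey round grip knob with dark ribs (28 mm wide and tall) at the top of the upright, on its axis; axes as the upright's. Take it here from above. Height over the bench: 212 mm on the track, 206 seated, 215 to 221 when pulled against the ceiling. Nothing near it stands above 180 mm. At the stop nothing gives: a twist above 0.4 N m is forcing.
- beaker: Glass beaker, 62 mm wide, 85 mm tall, standing on the plate under the ring's home place; leave alone. Origin under its centre.
- stopper: Brown rubber stopper 34 mm wide, 30 mm tall; leave alone.
- weighboat: White open weighing dish 80 x 70 x 18 mm; leave alone.
- calculator: Black pocket calculator 165 x 82 x 14 mm; leave alone.
- spatula: Flat steel spatula 155 mm long; leave alone.
- cylinder: Glass measuring cylinder 170 mm tall, foot 64 mm wide; leave alone.
- washbottle: White wash bottle 68 mm wide, 160 mm tall; leave alone.
- clampjaw: Aluminium clamp piece about 105 mm long, 22 mm high; leave alone.
Mind the look-alikes: they are no part of the job. Several things look just like the stand: the one meant starts nearest to the robot's base.

How it is judged:
By the outcome, as a careful person would: the job done as asked, in the order asked, and still so for the second after the job is handed in, with the robot touching nothing.
It also fails if it takes over 64 s, if anything falls off the work surface, if the arm or the gripper's body presses on something with over 40 N, if the wrist force passes 120 N, or if a joint passes its speed limit or range.

## Working session

There is one attempt and no reset: what is moved stays moved. The work goes in short steps, Python scripts to look and compute and a tool call to move; the robot and the scene stay as the last step left them, time stands still between calls to the robot, and variables do not carry over. Pictures are saved under pics/ and viewed, at most 10 in all, crops included, and the job is handed in when it is done.

Besides the shell and the picture viewer there is one more tool, called after "Emit:" in YAML: its name, and indented under it one key for each argument. arm_command: Moves the arm, as the interface text tells. Its arguments: {"type":"object","properties":{"commands":{"type":"array"},"grip":{"type":"number"},"force":{"type":"number"}},"required":["commands"]}

```bash
mkdir -p pics; python3 - <<'E'
from workcell import manip, eyes
import cv2,numpy as np
for n in("top","side"):
    d=eyes.read_camera(n); cv2.imwrite(f"pics/{n}0.png",d["frame"][:,:,::-1])
    print(n,d["fx"],d["fy"],d["cx"],d["cy"],np.round(d["R"],4).tolist(),np.round(d["t"],1).tolist())
print(manip.hold_point_z); print(manip.observe())
E
```

```text
top 468.1342917328625 468.1342917328625 286.09521188668776 218.81056736872029 [[0.0998, -0.995, 0.0064], [-0.9698, -0.0987, -0.2228], [0.2224, 0.016, -0.9748]] [-18.5, 606.7, 968.6]
side 512.1205734896231 512.1205734896231 274.92480832617167 206.35359417230953 [[-0.9599, -0.2797, 0.0169], [-0.2133, 0.6904, -0.6913], [0.1816, -0.6672, -0.7224]] [572.0, 227.1, 1189.9]
-18.700000000000003
{'time_s': 0.1, 'joint_pos': array([1.15538059e+00, 3.13951063e-01, 4.50765998e-02, 1.30361116e+00,
       1.50576059e-05, 1.43117793e+00]), 'qd': array([ 9.02448766e-04, -1.54939409e-03,  1.71721129e-03, -1.45150361e-03,
       -3.18320001e-05,  8.15525684e-04]), 'effort': array([ 3.64675085e-03, -4.81725991e+01,  2.99242830e+01,  1.26867142e-02,
       -1.03094421e-04, -5.71238672e-06]), 'tcp_pos': array([156.40532901, 552.83388219, 230.47685563]), 'ee_rot': array([ 1.37461998e-01,  9.90506681e-01, -8.10269754e-04, -2.38648243e-04]), 'wrist_force': array([-0.20403621, -0.02431886, -0.12028354]), 'moment': array([-0.01206618, -0.02689792,  0.00307202]), 'finger_force': 0.0, 'finger_gap': 85.36880528040705}
```

View pics/top0.png

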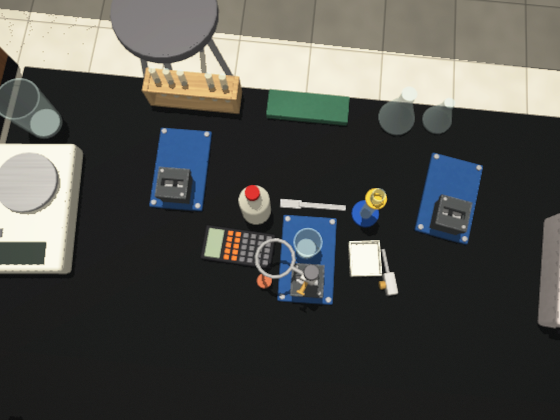

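View pics/side0.png

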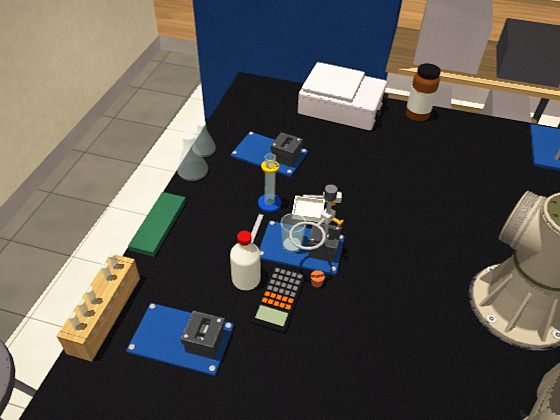

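Candidates are three blue plates in the top image: A (308,260) with rod and ring, B (181,170), and C (449,198), both with an empty socket. A is lowest in the picture, so nearest the base, and it is the only one with an upright. I'll check A in a close crop.

```bash
cat > h.py <<'E'
from workcell import manip, eyes
import cv2,numpy as np
def cam(n):
    d=eyes.read_camera(n); d["R"]=np.array(d["R"]);d["t"]=np.array(d["t"]);return d
def onz(d,u,v,z):
    r=d["R"].T@np.array([(u-d["cx"])/d["fx"],(v-d["cy"])/d["fy"],1]); c=-d["R"].T@d["t"]
    return c+r*(z-c[2])/r[2]
def P(d): return np.array([[d["fx"],0,d["cx"]],[0,d["fy"],d["cy"]],[0,0,1]])@np.c_[d["R"],d["t"]]
def proj(d,X):
    p=P(d)@np.r_[X,1]; return p[:2]/p[2]
def tri(a,ua,b,ub):
    X=cv2.triangulatePoints(P(a),P(b),np.array(ua,float).reshape(2,1),np.array(ub,float).reshape(2,1))[:,0];return X[:3]/X[3]
E
python3 - <<'E'
from h import *
a=cam("top");b=cam("side")
A=cv2.resize(a["frame"][200:320,240:360],None,fx=5,fy=5,interpolation=2)
B=cv2.resize(b["frame"][170:290,250:370],None,fx=5,fy=5,interpolation=2)
cv2.imwrite("pics/c1.png",A[:,:,::-1]);cv2.imwrite("pics/c2.png",B[:,:,::-1])
print("knob",tri(a,(312,271),b,(331,191)),onz(a,312,271,226))
print("ring",tri(a,(275,258),b,(307,235)),onz(a,275,258,138))
for u in((287,219),(334,222),(282,298),(330,300)):print(onz(a,*u,12))
E
```

```text
knob [476.83584543 -17.38580959 213.75907214] [477.13772237 -16.8008608  226.        ]
ring [506.981909    55.74181696 134.76748115] [506.37215719  55.63814881 138.        ]
[618.11238256  41.33831639  12.        ]
[622.08235963 -68.66435543  12.        ]
[435.3901214   34.40236474  12.        ]
[441.7933465  -73.57041276  12.        ]
```

View pics/c1.png

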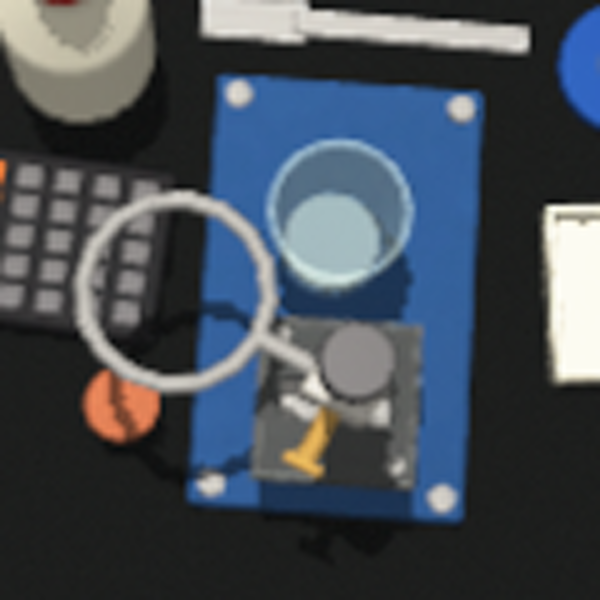

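View pics/c2.png

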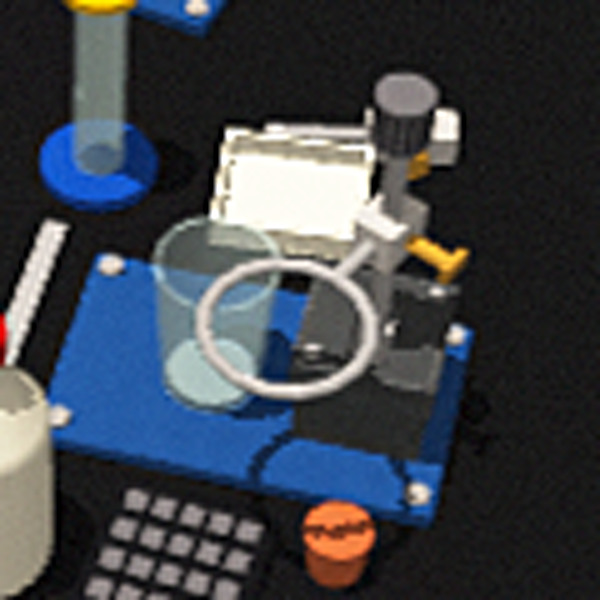

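The crop confirms A. The knob top is at top-image pixel (311.6,272) and the ring centre at (275,258). The arm points left of the plate, anticlockwise of home. The plate corners are crop (218,75), (484,92), (463,522) and (188,503).

```bash
python3 - <<'E'
from h import *
from scipy.spatial.transform import Rotation as Ro
a=cam("top");b=cam("side")
f=lambda u,v:(240+(u-2)/5,200+(v-2)/5)
C=[onz(a,*f(*p),12)[:2] for p in((218,75),(484,92),(463,522),(188,503))]
c=np.mean(C,0);ax=(C[0]-C[3]+C[1]-C[2])/2;ay=(C[0]-C[1]+C[3]-C[2])/2
print("len",np.linalg.norm(ax),np.linalg.norm(ay)); yaw=np.arctan2(ax[1],ax[0]);yaw2=np.arctan2(-ay[0],ay[1])
sock=c-55*ax/np.linalg.norm(ax);print("yaw",np.degrees([yaw,yaw2]),"socket",sock)
k=onz(a,*f(358,361),226);g=lambda u,v:(250+(u-2)/5,170+(v-2)/5)
k2=tri(a,f(358,361),b,g(406,94));print("knobtop",k,k2)
r=onz(a,*f(175,291),138);r2=tri(a,f(175,291),b,g(288,328));print("ring",r,r2)
d=r[:2]-sock;print(np.linalg.norm(d),np.degrees(np.arctan2(d[1],d[0])))
d=r[:2]-k[:2];print(np.linalg.norm(d),np.degrees(np.arctan2(d[1],d[0])))
s=manip.observe();T=Ro.from_quat(s["ee_rot"])
g=np.r_[(k[:2]+k2[:2]+sock)/3,270];print(g,T.inv().apply(g-s["tcp_pos"])/200)
E
```

```text
len 198.62756415551172 124.37888179756382
yaw [1.77094455 1.95426994] socket [475.73822721 -15.90307293]
knobtop [475.53695445 -15.4764553  226.        ] [476.15617977 -15.62837892 222.91632563]
ring [506.69585558  56.48646885 138.        ] [506.74780521  56.57166002 135.27773423]
78.73131850211881 66.84586501963933
78.41900006203649 66.5880890840573
[475.81045381 -15.66930238 270.        ] [-2.31046112 -2.30199313 -0.19379488]
```

Emit:
arm_command:
  commands:
    - [[-0.1, -0.1, -0.2, 0, 0, 0], [-0.35, -0.35, -0.2, 0, 0, 0], [-0.6, -0.6, -0.2, 0, 0, 0], [-0.8, -0.8, -0.2, 0, 0, 0], [-1, -1, -0.2, 0, 0, 0], [-1, -1, -0.2, 0, 0, 0]]
  grip: 1
  force: 40

```text
time_s: 1.05
tcp_pos: [296.2, 303.4, 271.6]
ee_rot: [0.141, 0.99, -0.0, 0.0]
wrist_force: [-0.7, 0.2, 0.5]
finger_gap: 85.7
finger_force: 0.0
```

Emit:
arm_command:
  commands:
    - [[-0.2, -0.2, 0, 0, 0, 0], [-0.4, -0.4, 0, 0, 0, 0], [-0.6, -0.6, 0, 0, 0, 0], [-0.8, -0.8, 0, 0, 0, 0], [-0.95, -0.95, 0, 0, 0, 0], [-1, -1, 0, 0, 0, 0], [-1, -1, 0, 0, 0, 0]]

```text
time_s: 1.92
tcp_pos: [432.6, 59.8, 271.1]
ee_rot: [0.138, 0.99, 0.0, -0.0]
wrist_force: [-1.5, 0.3, -1.1]
finger_gap: 85.3
finger_force: 0.0
```

Emit:
arm_command:
  commands:
    - [[-0.16, -0.16, 0, 0, 0, 0], [-0.28, -0.28, 0, 0, 0, 0], [-0.31, -0.3, 0, 0, 0, 0], [-0.31, -0.3, 0, 0, 0, 0], [-0.31, -0.3, 0, 0, 0, 0]]

```text
time_s: 2.55
tcp_pos: [475.2, -13.7, 271.4]
ee_rot: [0.137, 0.991, 0.0, -0.0]
wrist_force: [-0.5, -0.6, -1.3]
finger_gap: 85.3
finger_force: 0.0
```

```bash
cat > s.py <<'E'
from h import *
from scipy.spatial.transform import Rotation as Ro
import sys
s=manip.observe();T=Ro.from_quat(s["ee_rot"])
for k in("time_s","tcp_pos","joint_pos","wrist_force","moment","finger_gap","finger_force"):print(k,np.round(s[k],3))
x=T.apply([1,0,0]);print("yaw",np.degrees(np.arctan2(x[1],x[0])),"z",np.round(T.apply([0,0,1]),4))
print("to knob/200",T.inv().apply(np.array([475.8,-15.7,195])-s["tcp_pos"])/200)
E
python3 s.py
```

```text
time_s 2.55
tcp_pos [475.174 -13.657 271.374]
joint_pos [-0.198  0.11  -0.113  1.348  0.     0.076]
wrist_force [-0.476 -0.601 -1.32 ]
moment [-0.041  0.045 -0.031]
finger_gap 85.322
finger_force 0.0
yaw 164.30403411501132 z [-4.e-04  5.e-04 -1.e+00]
to knob/200 [-0.00597683 -0.00914468  0.38186405]
```

Emit:
arm_command:
  commands:
    - [[-0.006, -0.009, 0.1, 0, 0, 0], [-0.006, -0.009, 0.22, 0, 0, 0], [-0.006, -0.009, 0.32, 0, 0, 0], [-0.006, -0.009, 0.39, 0, 0, 0], [-0.006, -0.009, 0.39, 0, 0, 0], [-0.006, -0.009, 0.39, 0, 0, 0]]

```text
time_s: 3.3
tcp_pos: [476.9, -17.0, 194.0]
ee_rot: [0.137, 0.991, 0.0, 0.001]
wrist_force: [0.4, 0.1, 0.1]
finger_gap: 85.6
finger_force: 0.0
```

```bash
python3 s.py; python3 - <<'E'
from h import *
b=cam("side")
B=cv2.resize(b["frame"][120:270,250:400],None,fx=4,fy=4,interpolation=2)
cv2.imwrite("pics/c3.png",B[:,:,::-1])
E
```

```text
time_s 3.3
tcp_pos [476.901 -17.01  194.048]
joint_pos [-0.204  0.14  -0.27   1.161  0.     0.071]
wrist_force [0.394 0.098 0.09 ]
moment [-0.022  0.005  0.019]
finger_gap 85.649
finger_force 0.0
yaw 164.22041062356547 z [ 1.1e-03 -1.0e-04 -1.0e+00]
to knob/200 [ 0.00707262  0.00480824 -0.00476888]
```

View pics/c3.png

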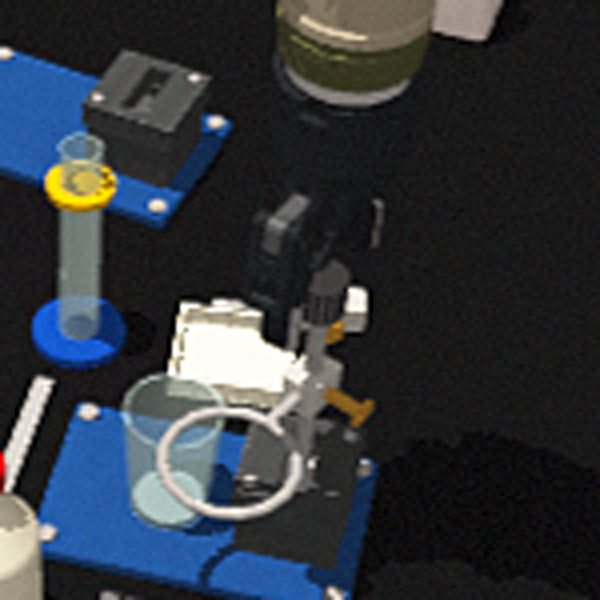

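Fingers straddle the knob (crop px 325,290). Shift about 1.5 mm and close.

Emit:
arm_command:
  commands:
    - [[0.006, 0.006, 0, 0, 0, 0], [0.006, 0.006, 0, 0, 0, 0], [0.006, 0.006, 0, 0, 0, 0]]

```text
time_s: 3.72
tcp_pos: [475.8, -15.7, 193.5]
ee_rot: [0.137, 0.991, 0.0, 0.0]
wrist_force: [-0.7, 0.2, 0.2]
finger_gap: 85.3
finger_force: 0.0
```

Emit:
arm_command:
  commands:
    - [[0, 0, 0, 0, 0, 0], [0, 0, 0, 0, 0, 0], [0, 0, 0, 0, 0, 0], [0, 0, 0, 0, 0, 0], [0, 0, 0, 0, 0, 0], [0, 0, 0, 0, 0, 0], [0, 0, 0, 0, 0, 0], [0, 0, 0, 0, 0, 0]]
  grip: -1
  force: 25

```text
time_s: 4.72
tcp_pos: [475.8, -15.7, 193.4]
ee_rot: [0.137, 0.991, 0.0, 0.0]
wrist_force: [0.7, 0.6, 0.8]
finger_gap: 27.4
finger_force: 25.3
```

```bash
python3 s.py
```

```text
time_s 4.725
tcp_pos [475.79  -15.705 193.36 ]
joint_pos [-0.202  0.138 -0.273  1.159  0.     0.074]
wrist_force [0.744 0.566 0.8  ]
moment [0.007 0.035 0.049]
finger_gap 27.354
finger_force 25.28
yaw 164.19832691126413 z [ 2.e-04  1.e-04 -1.e+00]
to knob/200 [-4.42682295e-05  4.13900905e-05 -8.19791991e-03]
```

Emit:
arm_command:
  commands:
    - [[0, 0, 0, 0, 0, 0.02], [0, 0, 0, 0, 0, 0.05], [0, 0, 0, 0, 0, 0.08], [0, 0, 0, 0, 0, 0.11], [0, 0, 0, 0, 0, 0.14], [0, 0, 0, 0, 0, 0.17], [0, 0, 0, 0, 0, 0.19], [0, 0, 0, 0, 0, 0.2], [0, 0, 0, 0, 0, 0.2]]

```text
time_s: 5.85
tcp_pos: [475.4, -15.9, 193.3]
ee_rot: [0.437, 0.9, -0.0, -0.0]
wrist_force: [-1.9, -1.8, 2.5]
finger_gap: 27.1
finger_force: 25.6
```

```bash
python3 s.py; python3 - <<'E'
from h import *
a=cam("top")
A=cv2.resize(a["frame"][200:320,240:360],None,fx=4,fy=4,interpolation=2)
cv2.imwrite("pics/c4.png",A[:,:,::-1])
E
```

```text
time_s 5.85
tcp_pos [475.414 -15.853 193.321]
joint_pos [-0.202  0.138 -0.273  1.16  -0.     0.702]
wrist_force [-1.898 -1.83   2.503]
moment [-0.287  0.514  0.026]
finger_gap 27.103
finger_force 25.565
yaw 128.2179332490271 z [-5.e-04 -4.e-04 -1.e+00]
to knob/200 [-0.00059421  0.00198442 -0.00839841]
```

View pics/c4.png

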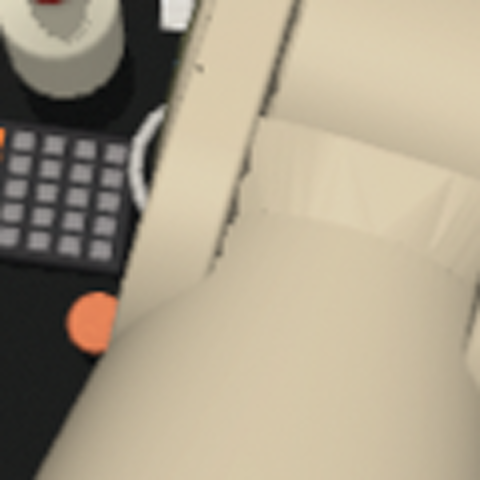

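The ring edge moved to crop (135,165), so the upright follows the gripper. Go on to about 3° before home.

Emit:
arm_command:
  commands:
    - [[0, 0, 0, 0, 0, 0.02], [0, 0, 0, 0, 0, 0.04], [0, 0, 0, 0, 0, 0.06], [0, 0, 0, 0, 0, 0.08], [0, 0, 0, 0, 0, 0.1], [0, 0, 0, 0, 0, 0.12], [0, 0, 0, 0, 0, 0.13], [0, 0, 0, 0, 0, 0.14], [0, 0, 0, 0, 0, 0.14]]

```text
time_s: 7.02
tcp_pos: [475.3, -15.6, 192.8]
ee_rot: [0.622, 0.783, -0.0, -0.001]
wrist_force: [-0.5, -1.1, -4.6]
finger_gap: 27.3
finger_force: 24.9
```

```bash
python3 s.py; python3 - <<'E'
from h import *
b=cam("side")
for y in (0,5,10):
  a=np.radians(1.85+y); print(y,[proj(b,[475.8+78*np.cos(a),-15.7+78*np.sin(a),z]) for z in (138,132)])
B=cv2.resize(b["frame"][170:290,250:370],None,fx=5,fy=5,interpolation=2)
cv2.imwrite("pics/c5.png",B[:,:,::-1])
E
```

```text
time_s 7.025
tcp_pos [475.292 -15.631 192.832]
joint_pos [-0.202  0.139 -0.273  1.16   0.     1.142]
wrist_force [-0.542 -1.065 -4.574]
moment [-0.168  0.374  0.022]
finger_gap 27.324
finger_force 24.949
yaw 103.00916198499499 z [-1.1e-03  3.0e-04 -1.0e+00]
to knob/200 [-0.00090183  0.00238498 -0.01084181]
0 [array([294.74191357, 208.24542939]), array([294.62735974, 210.00295375])]
5 [array([294.21767009, 210.30727546]), array([294.1045694, 212.0641203])]
10 [array([293.94223766, 212.41849582]), array([293.82969309, 214.17456469])]
```

View pics/c5.png

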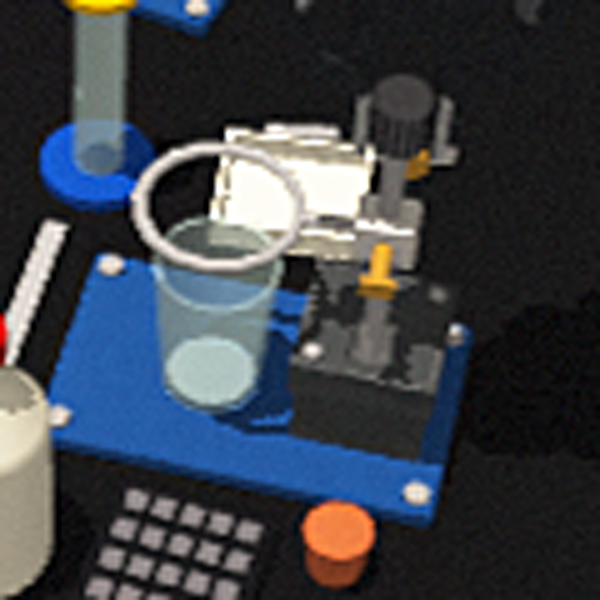

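The ring centre is at pixel (293,211), about 4–6° before home. The gripper now carries the weight (−4.6 N), so the pin is at the groove. Feel for the stop in small steps.

Emit:
arm_command:
  commands:
    - [[0, 0, 0, 0, 0, 0.006], [0, 0, 0, 0, 0, 0.012], [0, 0, 0, 0, 0, 0.018], [0, 0, 0, 0, 0, 0.022], [0, 0, 0, 0, 0, 0.022]]

```text
time_s: 7.7
tcp_pos: [475.6, -15.7, 193.3]
ee_rot: [0.649, 0.761, -0.0, -0.0]
wrist_force: [-2.2, -0.5, -3.5]
finger_gap: 27.3
finger_force: 25.1
```

```bash
python3 s.py
```

```text
time_s 7.7
tcp_pos [475.556 -15.694 193.261]
joint_pos [-0.202  0.139 -0.273  1.16   0.     1.211]
wrist_force [-2.153 -0.536 -3.519]
moment [-0.222  0.694  0.017]
finger_gap 27.347
finger_force 25.095
yaw 99.02778362760552 z [-3.e-04  1.e-04 -1.e+00]
to knob/200 [-0.00021728  0.00119668 -0.00869645]
```

Emit:
arm_command:
  commands:
    - [[0, 0, 0, 0, 0, 0.004], [0, 0, 0, 0, 0, 0.008], [0, 0, 0, 0, 0, 0.01], [0, 0, 0, 0, 0, 0.01]]

```text
time_s: 8.2
tcp_pos: [475.7, -15.7, 193.3]
ee_rot: [0.661, 0.75, 0.0, -0.0]
wrist_force: [-3.4, -0.4, -3.4]
finger_gap: 27.2
finger_force: 25.2
```

```bash
python3 s.py|grep -E "mom|yaw|force"
```

```text
wrist_force [-3.39  -0.355 -3.364]
moment [-0.163  0.802  0.049]
finger_force 25.185
yaw 97.2316795465512 z [-0.e+00  1.e-04 -1.e+00]
```

Emit:
arm_command:
  commands:
    - [[0, 0, 0, 0, 0, 0.003], [0, 0, 0, 0, 0, 0.005], [0, 0, 0, 0, 0, 0.005]]

```text
time_s: 8.57
tcp_pos: [475.6, -15.7, 193.3]
ee_rot: [0.667, 0.745, -0.0, -0.0]
wrist_force: [-1.6, -0.8, -3.2]
finger_gap: 27.3
finger_force: 25.2
```

```bash
python3 s.py|grep -E "mom|yaw|force"
```

```text
wrist_force [-1.596 -0.83  -3.156]
moment [-0.214  0.866  0.005]
finger_force 25.219
yaw 96.33394938956866 z [-1.e-04  0.e+00 -1.e+00]
```

Emit:
arm_command:
  commands:
    - [[0, 0, 0, 0, 0, 0.003], [0, 0, 0, 0, 0, 0.003]]
  force: 20

```text
time_s: 8.82
tcp_pos: [475.7, -15.7, 193.3]
ee_rot: [0.671, 0.742, 0.0, -0.0]
wrist_force: [-2.4, 0.1, -3.4]
finger_gap: 27.3
finger_force: 25.2
```

```bash
python3 s.py|grep -E "mom|yaw|force"
```

```text
wrist_force [-2.416  0.106 -3.416]
moment [-0.253  0.908  0.045]
finger_force 25.238
yaw 95.78497320421089 z [-0.  0. -1.]
```

Emit:
arm_command:
  commands:
    - [[0, 0, 0, 0, 0, 0.003], [0, 0, 0, 0, 0, 0.003]]

```text
time_s: 9.07
tcp_pos: [475.7, -15.7, 193.3]
ee_rot: [0.674, 0.739, -0.0, -0.0]
wrist_force: [-2.4, -1.1, -2.7]
finger_gap: 27.7
finger_force: 25.3
```

```bash
python3 s.py|grep -E "mom|yaw|force"
```

```text
wrist_force [-2.376 -1.07  -2.667]
moment [-0.295  0.919  0.097]
finger_force 25.256
yaw 95.25104115024595 z [-0.  0. -1.]
```

Emit:
arm_command:
  commands:
    - [[0, 0, 0, 0, 0, 0.003], [0, 0, 0, 0, 0, 0.003]]

```text
time_s: 9.32
tcp_pos: [475.7, -15.7, 193.3]
ee_rot: [0.677, 0.736, 0.0, -0.0]
wrist_force: [-1.7, -0.4, -3.1]
finger_gap: 27.5
finger_force: 25.3
```

```bash
python3 s.py|grep -E "mom|yaw|force"
```

```text
wrist_force [-1.74  -0.435 -3.095]
moment [-0.304  0.846  0.125]
finger_force 25.28
yaw 94.71640867159392 z [ 0.e+00  1.e-04 -1.e+00]
```

Emit:
arm_command:
  commands:
    - [[0, 0, 0, 0, 0, 0.004], [0, 0, 0, 0, 0, 0.004]]

```text
time_s: 9.57
tcp_pos: [475.7, -15.7, 193.3]
ee_rot: [0.682, 0.731, 0.0, -0.0]
wrist_force: [-2.4, -0.9, -3.1]
finger_gap: 26.8
finger_force: 25.3
```

```bash
python3 s.py|grep -E "mom|yaw|force"
```

```text
wrist_force [-2.366 -0.913 -3.14 ]
moment [-0.316  0.921  0.311]
finger_force 25.29
yaw 94.00155449080614 z [ 0.e+00  1.e-04 -1.e+00]
```

Stop met (0.31 N m). Back off about 3° to relieve it and lower 6 mm into the seat.

Emit:
arm_command:
  commands:
    - [[0, 0, 0, 0, 0, -0.008], [0, 0, 0, 0, 0, -0.015], [0, 0, 0.005, 0, 0, -0.015], [0, 0, 0.01, 0, 0, -0.015], [0, 0, 0.015, 0, 0, -0.015], [0, 0, 0.02, 0, 0, -0.015], [0, 0, 0.025, 0, 0, -0.015], [0, 0, 0.025, 0, 0, -0.015]]

```text
time_s: 10.58
tcp_pos: [475.7, -15.7, 188.1]
ee_rot: [0.665, 0.747, 0.0, -0.0]
wrist_force: [-2.1, -0.7, -3.0]
finger_gap: 27.2
finger_force: 25.3
```

```bash
python3 s.py|grep -E "mom|yaw|force|tcp"
```

```text
tcp_pos [475.737 -15.662 188.141]
wrist_force [-2.133 -0.695 -3.008]
moment [-0.197  0.875 -0.01 ]
finger_force 25.333
yaw 96.69671397314315 z [ 0.e+00  2.e-04 -1.e+00]
```

Emit:
arm_command:
  commands:
    - [[0, 0, 0.003, 0, 0, 0], [0, 0, 0.006, 0, 0, 0], [0, 0, 0.006, 0, 0, 0]]

```text
time_s: 10.95
tcp_pos: [475.9, -15.7, 187.4]
ee_rot: [0.665, 0.747, 0.0, 0.0]
wrist_force: [-2.2, -0.6, 2.7]
finger_gap: 27.2
finger_force: 25.8
```

```bash
python3 s.py|grep -E "mom|yaw|force|tcp"
```

```text
tcp_pos [475.857 -15.715 187.431]
wrist_force [-2.158 -0.588  2.678]
moment [-0.22   1.065 -0.   ]
finger_force 25.765
yaw 96.70102194503393 z [ 6.e-04 -0.e+00 -1.e+00]
```

Seated at −5.9 mm, as it should be. Firm the grip, then lift 8 mm, still below the nearest possible ceiling.

Emit:
arm_command:
  commands:
    - [[0, 0, 0, 0, 0, 0], [0, 0, 0, 0, 0, 0], [0, 0, -0.01, 0, 0, 0], [0, 0, -0.02, 0, 0, 0], [0, 0, -0.03, 0, 0, 0], [0, 0, -0.04, 0, 0, 0], [0, 0, -0.04, 0, 0, 0]]
  force: 40

```text
time_s: 11.82
tcp_pos: [475.6, -15.7, 195.2]
ee_rot: [0.665, 0.747, -0.0, -0.0]
wrist_force: [-3.0, -0.4, -3.1]
finger_gap: 27.1
finger_force: 39.8
```

```bash
python3 s.py|grep -E "mom|yaw|force|tcp"
```

```text
tcp_pos [475.61  -15.714 195.194]
wrist_force [-2.967 -0.395 -3.137]
moment [-0.298  0.933  0.044]
finger_force 39.76
yaw 96.69895307950307 z [-2.e-04  0.e+00 -1.e+00]
```

Emit:
arm_command:
  commands:
    - [[0, 0, -0.003, 0, 0, 0], [0, 0, -0.003, 0, 0, 0]]

```text
time_s: 12.08
tcp_pos: [475.6, -15.7, 195.6]
ee_rot: [0.665, 0.747, -0.0, -0.0]
wrist_force: [-3.4, 0.0, -4.5]
finger_gap: 27.2
finger_force: 39.7
```

Emit:
arm_command:
  commands:
    - [[0, 0, -0.003, 0, 0, 0], [0, 0, -0.003, 0, 0, 0]]

```text
time_s: 12.32
tcp_pos: [475.6, -15.7, 196.3]
ee_rot: [0.665, 0.747, 0.0, -0.0]
wrist_force: [-1.8, -0.3, -4.5]
finger_gap: 26.9
finger_force: 39.6
```

Emit:
arm_command:
  commands:
    - [[0, 0, -0.003, 0, 0, 0], [0, 0, -0.003, 0, 0, 0]]

```text
time_s: 12.58
tcp_pos: [475.6, -15.7, 196.8]
ee_rot: [0.665, 0.747, -0.0, -0.0]
wrist_force: [-2.5, -0.9, -5.2]
finger_gap: 27.0
finger_force: 39.7
```

Emit:
arm_command:
  commands:
    - [[0, 0, -0.003, 0, 0, 0], [0, 0, -0.003, 0, 0, 0]]

```text
time_s: 12.82
tcp_pos: [475.4, -15.6, 196.9]
ee_rot: [0.665, 0.747, -0.0, -0.0]
wrist_force: [-1.9, -1.5, -10.4]
finger_gap: 26.8
finger_force: 40.2
```

Emit:
arm_command:
  commands:
    - [[0, 0, -0.002, 0, 0, 0], [0, 0, -0.002, 0, 0, 0]]

```text
time_s: 13.08
tcp_pos: [475.3, -15.6, 197.0]
ee_rot: [0.665, 0.747, -0.0, -0.001]
wrist_force: [-0.3, -0.7, -15.8]
finger_gap: 26.8
finger_force: 40.3
```

Emit:
arm_command:
  commands:
    - [[0, 0, -0.001, 0, 0, 0], [0, 0, -0.001, 0, 0, 0]]

```text
time_s: 13.32
tcp_pos: [475.2, -15.5, 197.1]
ee_rot: [0.665, 0.747, -0.0, -0.001]
wrist_force: [-0.1, -0.8, -20.6]
finger_gap: 26.7
finger_force: 40.6
```

Emit:
arm_command:
  commands:
    - [[0, 0, 0, 0, 0, 0], [0, 0, 0, 0, 0, 0], [0, 0, 0, 0, 0, 0], [0, 0, 0, 0, 0, 0], [0, 0, 0, 0, 0, 0], [0, 0, 0, 0, 0, 0], [0, 0, 0, 0, 0, 0], [0, 0, 0, 0, 0, 0], [0, 0, 0, 0, 0, 0], [0, 0, 0, 0, 0, 0]]

```text
time_s: 14.58
tcp_pos: [475.1, -15.6, 197.2]
ee_rot: [0.665, 0.747, -0.0, -0.001]
wrist_force: [-0.3, -0.9, -25.1]
finger_gap: 27.1
finger_force: 41.0
```

Emit:
arm_command:
  commands:
    - [[0, 0, 0, 0, 0, 0], [0, 0, 0, 0, 0, 0], [0, 0, 0, 0, 0, 0], [0, 0, 0, 0, 0, 0], [0, 0, 0, 0, 0, 0], [0, 0, 0, 0, 0, 0], [0, 0, 0, 0, 0, 0], [0, 0, 0, 0, 0, 0], [0, 0, 0, 0, 0, 0], [0, 0, 0, 0, 0, 0], [0, 0, 0, 0, 0, 0], [0, 0, 0, 0, 0, 0]]

```text
time_s: 16.08
tcp_pos: [475.1, -15.5, 197.2]
ee_rot: [0.665, 0.747, -0.0, -0.001]
wrist_force: [0.7, -1.1, -25.7]
finger_gap: 26.8
finger_force: 41.0
```

The force kept creeping up to about 25 N at the wrist, weight included. That is too much, so ease off now and hold properly near 15 N, allowing for the slow settling.

Emit:
arm_command:
  commands:
    - [[0, 0, 0.002, 0, 0, 0], [0, 0, 0.002, 0, 0, 0], [0, 0, 0.002, 0, 0, 0], [0, 0, 0.002, 0, 0, 0], [0, 0, 0.002, 0, 0, 0], [0, 0, 0.002, 0, 0, 0]]

```text
time_s: 16.82
tcp_pos: [475.2, -15.6, 197.2]
ee_rot: [0.665, 0.747, -0.0, -0.001]
wrist_force: [-2.0, -0.8, -25.6]
finger_gap: 26.9
finger_force: 41.1
```

```bash
python3 s.py|grep -E "mom|yaw|force|tcp"
```

```text
tcp_pos [475.168 -15.619 197.2  ]
wrist_force [ -1.991  -0.82  -25.636]
moment [-0.295  0.356  0.055]
finger_force 41.061
yaw 96.69455272179361 z [-1.3e-03  3.0e-04 -1.0e+00]
```

Emit:
arm_command:
  commands:
    - [[0, 0, 0.002, 0, 0, 0], [0, 0, 0.004, 0, 0, 0], [0, 0, 0.004, 0, 0, 0], [0, 0, 0.004, 0, 0, 0]]

```text
time_s: 17.32
tcp_pos: [475.6, -15.7, 197.1]
ee_rot: [0.665, 0.747, 0.0, 0.0]
wrist_force: [-2.3, -0.7, -18.3]
finger_gap: 26.6
finger_force: 41.7
```

Emit:
arm_command:
  commands:
    - [[0, 0, 0, 0, 0, 0], [0, 0, 0, 0, 0, 0], [0, 0, 0, 0, 0, 0], [0, 0, 0, 0, 0, 0]]

```text
time_s: 17.82
tcp_pos: [475.8, -15.7, 197.1]
ee_rot: [0.665, 0.747, 0.0, 0.0]
wrist_force: [-4.4, -0.9, -15.8]
finger_gap: 26.9
finger_force: 42.0
```

Emit:
arm_command:
  commands:
    - [[0, 0, 0, 0, 0, 0], [0, 0, 0, 0, 0, 0], [0, 0, 0, 0, 0, 0], [0, 0, 0, 0, 0, 0]]

```text
time_s: 18.32
tcp_pos: [475.8, -15.7, 197.1]
ee_rot: [0.665, 0.747, 0.0, 0.0]
wrist_force: [-4.1, 0.4, -15.1]
finger_gap: 26.8
finger_force: 42.2
```

Emit:
arm_command:
  commands:
    - [[0, 0, -0.0005, 0, 0, 0], [0, 0, -0.0005, 0, 0, 0], [0, 0, -0.0005, 0, 0, 0], [0, 0, -0.0005, 0, 0, 0]]

```text
time_s: 18.82
tcp_pos: [475.8, -15.7, 197.1]
ee_rot: [0.665, 0.747, 0.0, 0.0]
wrist_force: [-3.7, -1.4, -13.5]
finger_gap: 27.0
finger_force: 42.2
```

Emit:
arm_command:
  commands:
    - [[0, 0, 0, 0, 0, 0], [0, 0, 0, 0, 0, 0], [0, 0, 0, 0, 0, 0], [0, 0, 0, 0, 0, 0]]

```text
time_s: 19.32
tcp_pos: [475.8, -15.7, 197.0]
ee_rot: [0.665, 0.747, 0.0, 0.0]
wrist_force: [-4.2, -1.1, -13.4]
finger_gap: 27.2
finger_force: 42.2
```

Emit:
arm_command:
  commands:
    - [[0, 0, -0.001, 0, 0, 0], [0, 0, -0.001, 0, 0, 0], [0, 0, -0.001, 0, 0, 0], [0, 0, -0.001, 0, 0, 0]]

```text
time_s: 19.82
tcp_pos: [475.7, -15.7, 197.1]
ee_rot: [0.665, 0.747, 0.0, -0.0]
wrist_force: [-2.5, -1.3, -15.5]
finger_gap: 27.2
finger_force: 42.1
```

Emit:
arm_command:
  commands:
    - [[0, 0, 0, 0, 0, 0], [0, 0, 0, 0, 0, 0], [0, 0, 0, 0, 0, 0], [0, 0, 0, 0, 0, 0]]

```text
time_s: 20.32
tcp_pos: [475.7, -15.7, 197.1]
ee_rot: [0.665, 0.747, 0.0, -0.0]
wrist_force: [-2.8, -0.7, -16.6]
finger_gap: 26.9
finger_force: 42.0
```

Steady at about 16–17 N at the wrist. Hold for over 2 s in pieces.

Emit:
arm_command:
  commands:
    - [[0, 0, 0, 0, 0, 0], [0, 0, 0, 0, 0, 0], [0, 0, 0, 0, 0, 0], [0, 0, 0, 0, 0, 0], [0, 0, 0, 0, 0, 0], [0, 0, 0, 0, 0, 0], [0, 0, 0, 0, 0, 0], [0, 0, 0, 0, 0, 0], [0, 0, 0, 0, 0, 0], [0, 0, 0, 0, 0, 0]]

```text
time_s: 21.58
tcp_pos: [475.7, -15.7, 197.1]
ee_rot: [0.665, 0.747, 0.0, -0.0]
wrist_force: [-2.7, -0.8, -18.6]
finger_gap: 27.0
finger_force: 41.8
```

Emit:
arm_command:
  commands:
    - [[0, 0, 0, 0, 0, 0], [0, 0, 0, 0, 0, 0], [0, 0, 0, 0, 0, 0], [0, 0, 0, 0, 0, 0], [0, 0, 0, 0, 0, 0], [0, 0, 0, 0, 0, 0], [0, 0, 0, 0, 0, 0], [0, 0, 0, 0, 0, 0], [0, 0, 0, 0, 0, 0], [0, 0, 0, 0, 0, 0]]

```text
time_s: 22.82
tcp_pos: [475.7, -15.7, 197.1]
ee_rot: [0.665, 0.747, -0.0, -0.0]
wrist_force: [-2.7, -1.5, -19.7]
finger_gap: 26.6
finger_force: 41.8
```

Held over 2.5 s at 16–20 N at the wrist, about 13–16 N on the lock. Now let it down.

Emit:
arm_command:
  commands:
    - [[0, 0, 0.005, 0, 0, 0], [0, 0, 0.012, 0, 0, 0], [0, 0, 0.019, 0, 0, 0], [0, 0, 0.026, 0, 0, 0], [0, 0, 0.033, 0, 0, 0], [0, 0, 0.04, 0, 0, 0], [0, 0, 0.045, 0, 0, 0], [0, 0, 0.049, 0, 0, 0], [0, 0, 0.049, 0, 0, 0], [0, 0, 0.049, 0, 0, 0]]

```text
time_s: 24.08
tcp_pos: [476.9, -16.1, 190.2]
ee_rot: [0.665, 0.747, 0.001, 0.002]
wrist_force: [-5.4, -1.3, 0.9]
finger_gap: 26.4
finger_force: 44.5
```

```bash
python3 s.py|grep -E "mom|yaw|force|tcp"
```

```text
tcp_pos [476.865 -16.091 190.186]
wrist_force [-5.436 -1.329  0.914]
moment [-0.267  2.297  0.014]
finger_force 44.505
yaw 96.69559177909237 z [ 0.0043 -0.0013 -1.    ]
```

Emit:
arm_command:
  commands:
    - [[0, 0, 0, 0, 0, 0], [0, 0, 0, 0, 0, 0]]

```text
time_s: 24.32
tcp_pos: [476.8, -16.1, 190.2]
ee_rot: [0.665, 0.747, 0.001, 0.002]
wrist_force: [-6.5, -0.8, 1.1]
finger_gap: 27.0
finger_force: 44.5
```

```bash
python3 s.py|grep -E "mom|yaw|force|tcp"; python3 - <<'E'
from h import *
b=cam("side")
for z in (126,132,138):
  a=np.radians(1.85); print(z,proj(b,[475.8+78*np.cos(a),-15.7+78*np.sin(a),z]))
for z in (220,226): print(z,proj(b,[475.8,-15.7,z]))
B=cv2.resize(b["frame"][170:290,250:370],None,fx=5,fy=5,interpolation=2)
cv2.imwrite("pics/c6.png",B[:,:,::-1])
E
```

```text
tcp_pos [476.843 -16.089 190.161]
wrist_force [-6.506 -0.753  1.067]
moment [-0.252  2.254 -0.008]
finger_force 44.505
yaw 96.6973651981959 z [ 0.0042 -0.0013 -1.    ]
126 [294.51362772 211.74786965]
132 [294.62735974 210.00295375]
138 [294.74191357 208.24542939]
220 [330.93105213 189.38891712]
226 [331.19339914 187.43291848]
```

View pics/c6.png

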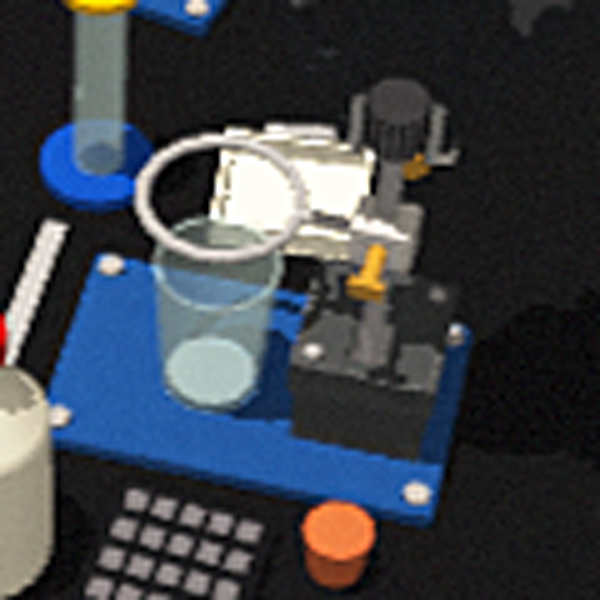

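The ring is at pixel (293.6,209.4) and the knob top at (329.6,189), shifted slightly toward +x. The rod is over its groove but binding about 3 mm above the seat. Ease up, soften the grip so it self-aligns, and check.

Emit:
arm_command:
  commands:
    - [[0, 0, -0.006, 0, 0, 0], [0, 0, -0.012, 0, 0, 0], [0, 0, -0.018, 0, 0, 0], [0, 0, -0.018, 0, 0, 0], [0, 0, -0.018, 0, 0, 0], [0, 0, -0.018, 0, 0, 0]]
  force: 20

```text
time_s: 25.12
tcp_pos: [476.4, -15.8, 191.7]
ee_rot: [0.665, 0.747, 0.001, 0.001]
wrist_force: [-4.5, -0.1, -0.4]
finger_gap: 26.4
finger_force: 43.9
```

```bash
python3 s.py|grep -E "mom|yaw|force|tcp"
```

```text
tcp_pos [476.398 -15.832 191.726]
wrist_force [-4.504 -0.143 -0.414]
moment [-0.25   1.659 -0.006]
finger_force 43.918
yaw 96.69722107171573 z [ 1.8e-03 -3.0e-04 -1.0e+00]
```

```bash
python3 - <<'E'
from h import *
b=cam("side"); B=cv2.resize(b["frame"][170:290,250:370],None,fx=5,fy=5,interpolation=2)
cv2.imwrite("pics/c7.png",B[:,:,::-1])
I={n:cv2.imread(f"pics/{n}.png",0) for n in("c2","c5","c6","c7")}
for r in("c5","c2"):
  t=I[r][72:162,366:442]
  for n in I:
    m=cv2.matchTemplate(I[n][40:220,320:480],t,cv2.TM_CCOEFF_NORMED);_,v,_,p=cv2.minMaxLoc(m)
    print(r,n,round(v,3),p[0]+320-366,p[1]+40-72)
print("px per mm crop",(proj(b,[475.8,-15.7,226])-proj(b,[475.8,-15.7,220]))*5/6,(proj(b,[476.8,-15.7,226])-proj(b,[475.8,-15.7,226]))*5)
E
```

```text
c5 c2 0.681 -1 -2
c5 c5 1.0 0 0
c5 c6 0.871 -4 2
c5 c7 0.9 -3 0
c2 c2 1.0 0 0
c2 c5 0.676 1 1
c2 c6 0.659 -3 4
c2 c7 0.669 -1 1
px per mm crop [ 0.21862251 -1.62999886] [-2.23280532 -0.47077769]
```

The arm is pushing the rod toward +x and binding it. Shift −1 mm in world x (tool y −0.005) and see.

Emit:
arm_command:
  commands:
    - [[0, -0.003, 0, 0, 0, 0], [0, -0.005, 0, 0, 0, 0], [0, -0.005, 0, 0, 0, 0], [0, -0.005, 0, 0, 0, 0]]

```text
time_s: 25.68
tcp_pos: [475.2, -15.9, 191.1]
ee_rot: [0.665, 0.747, 0.0, 0.0]
wrist_force: [-1.1, -0.6, -1.2]
finger_gap: 26.6
finger_force: 43.4
```

```bash
python3 s.py|grep -E "mom|yaw|force|tcp|joint"
```

```text
tcp_pos [475.22  -15.852 191.082]
joint_pos [-0.203  0.138 -0.279  1.153  0.     1.251]
wrist_force [-1.127 -0.593 -1.215]
moment [-0.16   0.589 -0.023]
finger_force 43.41
yaw 96.6995003826901 z [ 1.e-03  1.e-04 -1.e+00]
```

Relieved: the position now tracks and the moment dropped. Continue down slowly, with a little more −x.

Emit:
arm_command:
  commands:
    - [[0, -0.001, 0.003, 0, 0, 0], [0, -0.002, 0.006, 0, 0, 0], [0, -0.002, 0.01, 0, 0, 0], [0, -0.002, 0.01, 0, 0, 0]]

```text
time_s: 26.18
tcp_pos: [474.6, -15.8, 188.9]
ee_rot: [0.665, 0.747, 0.0, 0.0]
wrist_force: [0.0, -0.4, -2.6]
finger_gap: 26.9
finger_force: 43.2
```

```bash
python3 s.py|grep -E "mom|yaw|force|tcp"
```

```text
tcp_pos [474.553 -15.828 188.879]
wrist_force [ 1.000e-03 -3.960e-01 -2.629e+00]
moment [-0.124  0.124 -0.031]
finger_force 43.152
yaw 96.69887152552295 z [ 4.e-04  2.e-04 -1.e+00]
```

Emit:
arm_command:
  commands:
    - [[0, 0, 0.004, 0, 0, 0], [0, 0, 0.008, 0, 0, 0], [0, 0, 0.009, 0, 0, 0], [0, 0, 0.009, 0, 0, 0]]

```text
time_s: 26.68
tcp_pos: [474.5, -15.9, 187.5]
ee_rot: [0.665, 0.747, 0.0, 0.0]
wrist_force: [-0.4, -1.8, 0.3]
finger_gap: 26.7
finger_force: 43.5
```

```bash
python3 s.py|grep -E "mom|yaw|force|tcp"
```

```text
tcp_pos [474.548 -15.888 187.46 ]
wrist_force [-0.442 -1.824  0.319]
moment [-0.072  0.162 -0.063]
finger_force 43.482
yaw 96.69753383366667 z [ 6.e-04 -0.e+00 -1.e+00]
```

Seated again (187.46 mm, load off the gripper). Let go and retreat upward.

Emit:
arm_command:
  commands:
    - [[0, 0, 0, 0, 0, 0], [0, 0, 0, 0, 0, 0], [0, 0, 0, 0, 0, 0], [0, 0, 0, 0, 0, 0], [0, 0, 0, 0, 0, 0], [0, 0, 0, 0, 0, 0], [0, 0, 0, 0, 0, 0], [0, 0, 0, 0, 0, 0]]
  grip: 1

```text
time_s: 27.68
tcp_pos: [474.3, -15.9, 187.2]
ee_rot: [0.665, 0.747, 0.0, -0.0]
wrist_force: [0.6, 0.8, 0.2]
finger_gap: 85.5
finger_force: 0.0
```

Emit:
arm_command:
  commands:
    - [[0, 0, -0.05, 0, 0, 0], [0, 0, -0.15, 0, 0, 0], [0, 0, -0.3, 0, 0, 0], [0, 0, -0.45, 0, 0, 0], [0, 0, -0.6, 0, 0, 0], [0, 0, -0.6, 0, 0, 0], [0, 0, -0.6, 0, 0, 0]]

```text
time_s: 28.55
tcp_pos: [474.2, -15.8, 307.0]
ee_rot: [0.665, 0.747, 0.0, -0.0]
wrist_force: [-0.1, -0.6, -0.3]
finger_gap: 85.4
finger_force: 0.0
```

```bash
python3 s.py|grep -E "time|force|tcp|gap"; python3 - <<'E'
from h import *
b=cam("side"); B=cv2.resize(b["frame"][170:290,250:370],None,fx=5,fy=5,interpolation=2)
cv2.imwrite("pics/c8.png",B[:,:,::-1])
I={n:cv2.imread(f"pics/{n}.png",0) for n in("c5","c6","c8")}
t=I["c5"][72:162,366:442]
m=cv2.matchTemplate(I["c8"][40:220,320:480],t,cv2.TM_CCOEFF_NORMED);_,v,_,p=cv2.minMaxLoc(m);print(v,p[0]+320-366,p[1]+40-72)
E
```

```text
time_s 28.55
tcp_pos [474.218 -15.829 306.959]
wrist_force [-0.076 -0.563 -0.273]
finger_gap 85.375
finger_force 0.0
0.5577573180198669 -7 17
```

View pics/c8.png

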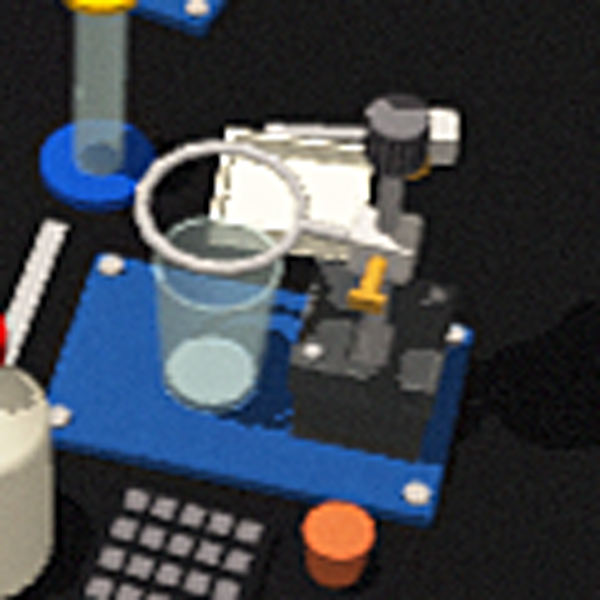

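The knob is lower and the ring centre is at (293.6,211), against (294.6,210) predicted for seated at home. Nothing else moved.

```bash
python3 -c "
from workcell import manip
print(manip.sign_off())"
```

```text
the job is handed in; nothing more can be done
None
```

The upright was turned clockwise to its stop (peak twist read 0.31 N m), seated, pull-tested, let down into its seat and released. However, the first pull crept to 25.7 N at the wrist, about 22 N on the lock without the weight, so it may break the 25 N limit. I repeated it at 16–20 N for over 2 s, and the job was handed in at about 28.6 s with nothing else seen to move.

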